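# Index the next subject of a photo turntable

### The job

On the photo turntable, bring the pin jar (the short, wide jar) round to the photo position in front of the white background card: with a fingertip push the index latch out by its upright peg, push on a spoke to turn the table until the jar stands before the card, then push the latch fully home again so that its nose sits in the notch and locks the table. Push gently, and do not touch, lift or tip the things standing on the table, nor shift what lies on the desk around it.

Things in the scene. Friction and masses are not known exactly. Their poses are not given: they have to be found in the camera images.
- turntable: Fixed base of the indexing turntable: grey round foot, 200 mm across, 10 mm high; place and yaw vary. Origin on the table's turning axis at desk height, z up. In its frame, degrees anticlockwise from +x seen from above: photo position and white card (104 mm wide, 106 mm high, 183 mm from the axis) at +30, latch notch at -90.
- turntable_top (a joint): Angle of the turning table, rad, positive anticlockwise from above, 0 at the start; no stop within a turn. It stays where left (friction 0.15 N m: about 1.2 N on a spoke turns it once unlatched; under 0.1 m/s nothing on it slides). It can be latched every 60 degrees (1.047 rad); tapered notches draw it true from about 5 degrees off.
- seat_centre (a point): Centre of the table at pad height (33.5 mm). The seat plate, 79 mm in radius, has six cork pads, centres 52 mm from here, at 30, 90, 150 .. degrees in the base frame at joint 0. The steel index plate below it has 88 mm radius, is 12 to 22 mm high and has its notches at the same angles.
- spoke_end (a point): Centre of the black ball (18 mm diameter, 60 mm high, 150 mm from the axis) on the spoke at 0 degrees; turns with the table. Six such straight steel spokes, 9 mm thick, 60 degrees apart (0, 60, 120 .. in the base frame at joint 0), slope up outwards: middle 34 mm high at 88 mm from the axis, 51 mm at 128 mm. A finger fits between them from above, at 120 to 135 mm from the axis.
- index_latch (a joint): Angle of the index latch, rad: 0 = fully home (nose in the notch, table locked; so at the start), positive = swung out, stop at 0.6; above 0.25 the nose is clear. Anticlockwise from above is positive: the peg then moves away from the table (-y of the base) and to +x of the base. It stays where left; about 0.5 N at the peg moves it.
- latch_pivot (a point): Vertical pivot of the latch, at x = +66, y = -79 mm in the base frame. The latch is a flat dark lever, 13.5 to 21.5 mm high, that runs round the rim below the spokes and on outwards to its peg; a finger with its tip above 25 mm passes over it.
- latch_peg (a point): Middle of the latch's upright black peg, 13 mm in diameter, 20 to 64 mm high (this point: 45 mm high); moves with the latch on a circle of 129 mm radius about the pivot. Latch home: it is at x = -20, y = -175 mm in the base frame, in the gap between two spokes.
- photo_spot (a point): The photo position: a fixed point at pad height (33.5 mm), 52 mm from the table's axis towards the white card. The jar's centre must end up here.
- pin_jar: The pin jar, the thing to bring to the photo position: short clear jar with a white screw lid, 48 mm in diameter (the widest on the table) and 46 mm high, loose on one of the pads: 60 or 120 degrees to either side of the photo position. Origin: centre of its underside.
- loupe: Black loupe, 41 mm in diameter, 38 mm high, loose on a pad; only rides along. Origin: centre of its underside.
- film_can: Black film can with grey lid, 34 mm in diameter, 53 mm high, loose on a pad; only rides along. Origin: centre of its underside.
- vial_1: Glass vial, 22 mm in diameter, 62 mm high, loose, at the photo position at the start; only rides along. Origin: centre of its underside.
- vial_2: Glass vial, 22 mm in diameter, 56 mm high, loose on a pad; only rides along. Origin: centre of its underside.
- spare_lens: Bystander: black camera lens standing on the desk left of the turntable, 66 mm in diameter, 63 mm high.
- tweezers_2: Bystander: steel tweezers lying on the desk at the right, near its front edge, 127 mm long.
- card_case: Bystander: small white memory card case lying flat on the desk at the right front, 39 x 45 x 9 mm.
There are look-alikes about, which are no part of the job. Leave any pink look-alike of the film_can alone.

How it is judged:
On the way, in this order (a step that is already met when the one before it is completed fails the run):
1. the latch is swung out, clear of the index plate (value of joint index_latch above 0.25 rad), for 0.2 s.
2. with the latch out, the table is turned until the jar stands at the photo position (within 12 mm) (horizontal distance between pin_jar and photo_spot below 0.012 m and value of joint index_latch above 0.15 rad), for 0.2 s.
At the end, for the whole second after the job is handed in: The pin jar stands at the photo position (centre within 8 mm of it), the latch is home (joint below 0.07 rad, nose in the notch), the table is at rest, and all five things still stand upright on their pads' level (horizontal distance between pin_jar and photo_spot below 0.008 m and value of joint index_latch below 0.07 rad and velocity of joint turntable_top between -0.05 and 0.05 rad/s and height (world z) of pin_jar between 0.03 and 0.04 m and angle between each of pin_jar, loupe, film_can, vial_2, vial_1's own z axis and vertical below 0.1 rad and height (world z) of loupe between 0.03 and 0.04 m and height (world z) of film_can between 0.03 and 0.04 m and height (world z) of vial_2 between 0.03 and 0.04 m and height (world z) of vial_1 between 0.03 and 0.04 m); the robot touches nothing.
It fails at once if a thing on the table is touched by the robot (over 0.5 N) (contact force between any of the fingers, the arm and pin_jar above 0.5 N or contact force between any of the fingers, the arm and loupe above 0.5 N or contact force between any of the fingers, the arm and film_can above 0.5 N or contact force between any of the fingers, the arm and vial_2 above 0.5 N or contact force between any of the fingers, the arm and vial_1 above 0.5 N).
It fails at once if a thing on the table is lifted, tipped over or knocked off (height (world z) of any of pin_jar, loupe, film_can, vial_2, vial_1 above 0.045 m or height (world z) of any of pin_jar, loupe, film_can, vial_2, vial_1 below 0.025 m or angle between any of pin_jar, loupe, film_can, vial_2, vial_1's own z axis and vertical above 0.35 rad).
It fails at once if a bystander on the desk is moved by more than 15 mm (distance of any of spare_lens, tweezers_2, card_case from where it was at the start of the episode above 0.015 m).
It fails at once if the turntable is forced or gripped: more than 50 N between the robot and its base, table or latch (contact force between any of the fingers, the arm and turntable above 50 N).
It also fails if it takes over 64 s, if anything falls off the work surface, if the arm or the gripper's body presses on something with over 40 N, if the wrist force passes 120 N, or if a joint passes its speed limit or range.

### The arm

A 6-joint arm with a two-finger parallel gripper is mounted at the origin on a cart in front of the work surface, level with it; the furniture and walls round the work are solid. World frame = base frame: x ahead of the robot, y to its left, z up, the work surface at z = 0. Lengths are in m, angles in rad, forces in N, time in s.
With the tool pointing down it reaches from about 0.35 to 0.775 m from the base axis. Payload 7.3 kg.
Tool frame: the origin (TCP) lies at the very end of the fingers, on their centre line; the grasp point (between the pads) lies 19 mm behind it; z points along the fingers, y is the line along which they close (so a half turn about z gives the same grasp; the last joint's range is limited). The gripper opens to 92 mm and grips with 3 to 60 N. Pads are 19 mm wide; open, the fingers measure 130 mm over their backs; the gripper's body (75 mm by 190 mm) begins 47 mm behind the grasp point.
Start: joints at [-1.441, 0.342, 1.524, -0, 1.275, -0.146], TCP at [0.143, -0.505, 0.201] pointing down, gripper open.
Joint ranges: [-2.53, 2.53], [-0.77, 2.02], [0.04, 2.7], [-1, 4.14], [0.28, 2.66], [-3.11, 3.11]. Speed limits (rad/s): [2.57, 2.57, 3.14, 3.14, 3.14, 3.14].

### API

Orientations are given as [roll, pitch, yaw] about the fixed x, y, z axes, in that order (R = Rz(yaw) Ry(pitch) Rx(roll)).
In Python, from cell import * gives the robot as it stands.
- The arm moves only by the tool step_arm, never from a script. Its argument "commands" is a list of rows, each a list of 7 numbers: the opening, from 0 (shut) to 1 (fully open), then the shift along the world's x, y, z in cm, then the turn, a rotation vector about the world's x, y, z in rad. A call has 1 to 5 rows; each row is the pose to reach, as a shift and turn from the pose commanded when the call began; what a row does not reach only later rows make up. A row lasts 1/12 s, in which the tool goes at most 41.7 mm and 7.16 degrees, less where a joint would pass 70% of its speed; a pose out of reach is approached as far as the arm can. A call with a gripper value outside its range is refused whole. The fingers move at their own pace and stop on an object; "grip_force" is the grip in N (left out, the last holds). Time passes only in rows, so rows that repeat a pose let the fingers close. It gives the time, the measured TCP pose, the force, the opening and the grip force at its end, in the units of the state.
- observe(): the state, without advancing time (a new reading comes with each control period).
- read_camera(name): name is "side" or "top"; returns the picture (400x640x3 uint8, red, green, blue); there is no depth.
- camera_model(name): a dict with "vfov" (degrees; the focal length in pixels is half the picture's height over the tangent of half this angle, whatever the lens; pixels are square), "cx", "cy" (the principal point, pixels), "k1" (the pictures are not rectified: a ray, as slopes to the right and down, at radius r is drawn at 1 + k1 r^2 times it, then the intrinsics apply), "world_to_cam" (4x4, takes a point from world to camera coordinates). Camera axes: x right, y up, looking along -z (the intrinsics and any distortion apply to the point x, -y, -z); pixel columns grow to the right and rows downward; lengths in m; the calibration is good to about 2 mm. A picture is of the moment at which its call begins. camera_model takes no time and is no camera call.
- hand_in(): hands the job in; it is judged then, once.
The state is a dict: "time": time; "qpos": joint angles; "qvel": joint speeds; "joint_efforts": joint torques, N m; "tool_pos": TCP position; "tool_rot": TCP orientation; "contact_force": force on the tool from outside, world axes, zero at the start; "torque": the same for the moment, N m; "opening": finger opening in m; "grip_force": force on a finger pad.
Only numpy, scipy, OpenCV 4.12 (cv2) and the standard library are available. Lean on these libraries where they do the work, as an engineer would, in place of code of your own. Each camera call takes 0.05 s, during which the arm holds its last target. There are 200 camera calls.

## Working session

There is one attempt and no reset: what is moved stays moved. The work goes in short steps, Python scripts to look and compute and a tool call to move; the robot and the scene stay as the last step left them, time stands still between calls to the robot, and variables do not carry over. Pictures are saved under pics/ and viewed, at most 10 in all, crops included, and the job is handed in when it is done.

Besides the shell and the picture viewer there is one more tool, called after "Emit:" as a command line: name --pt "numbers of a row" for each row, then --argument value for the rest. step_arm: Moves the arm, as the interface text tells. Its arguments: {"type":"object","properties":{"commands":{"type":"array"},"grip_force":{"type":"number"}},"required":["commands"]}

```bash
mkdir -p pics; cat > h.py <<'E'
from cell import *
import numpy as np, cv2
def proj(name,P):
    m=camera_model(name); W=np.array(m["world_to_cam"]); P=np.atleast_2d(P)
    c=(W[:3,:3]@P.T).T+W[:3,3]; s=np.c_[c[:,0],-c[:,1]]/-c[:,2:]
    f=200/np.tan(np.radians(m["vfov"])/2); r2=(s**2).sum(1,keepdims=True)
    return s*(1+m["k1"]*r2)*f+[m["cx"],m["cy"]]
def unproj(name,uv,z):
    m=camera_model(name); W=np.array(m["world_to_cam"]); f=200/np.tan(np.radians(m["vfov"])/2)
    d=(np.array(uv,float)-[m["cx"],m["cy"]])/f; s=d.copy()
    for _ in range(30): s=d/(1+m["k1"]*(s@s))
    r=W[:3,:3].T@np.array([s[0],-s[1],-1]); o=-W[:3,:3].T@W[:3,3]
    return o+r*(z-o[2])/r[2]
def snap(name,fn,box=None,k=1):
    im=read_camera(name)[:,:,::-1]
    if box: im=im[box[1]:box[3],box[0]:box[2]]
    cv2.imwrite("pics/"+fn,cv2.resize(im,None,fx=k,fy=k,interpolation=cv2.INTER_CUBIC)); return im
E
python3 - <<'E'
from h import *
snap("top","t0.png");snap("side","s0.png")
for n in("top","side"):
    m=camera_model(n);W=np.array(m["world_to_cam"]);print(n,m["vfov"],m["k1"],(-W[:3,:3].T@W[:3,3]).round(3))
s=observe();print(s["tool_pos"],s["tool_rot"],s["time"])
E
```

```text
top 55.74328507003814 0.02970322822483819 [0.393 0.089 1.205]
side 53.64013238680893 -0.07776940440973439 [ 1.254 -0.22   0.76 ]
[ 0.14292864 -0.5047587   0.20040915] [-3.14022134e+00 -1.97230045e-04  2.75775485e-01] 0.1
```

View pics/t0.png

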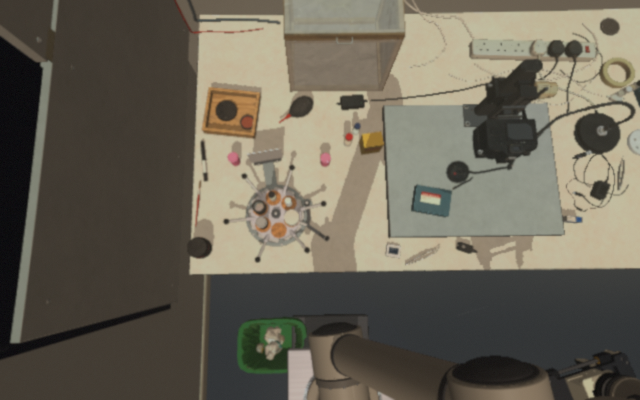

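View pics/s0.png

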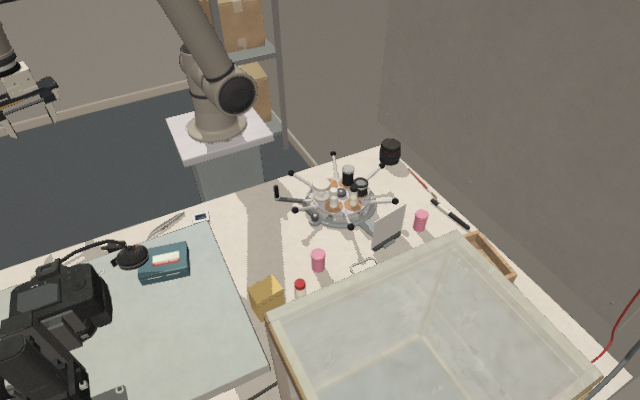

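The top view shows the turntable at about (277,213), the card at about (266,157) and the latch peg near (322,237). Next I'll take an enlarged crop from each camera.

```bash
python3 - <<'E'
from h import *
snap("top","t1.png",(212,145,342,265),5);snap("side","s1.png",(265,140,435,260),4)
E
```

```text
(no output)
```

View pics/t1.png

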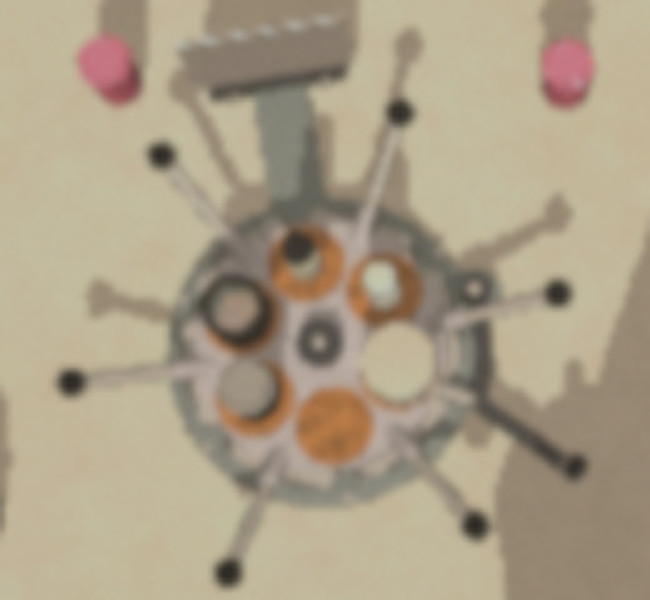

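View pics/s1.png

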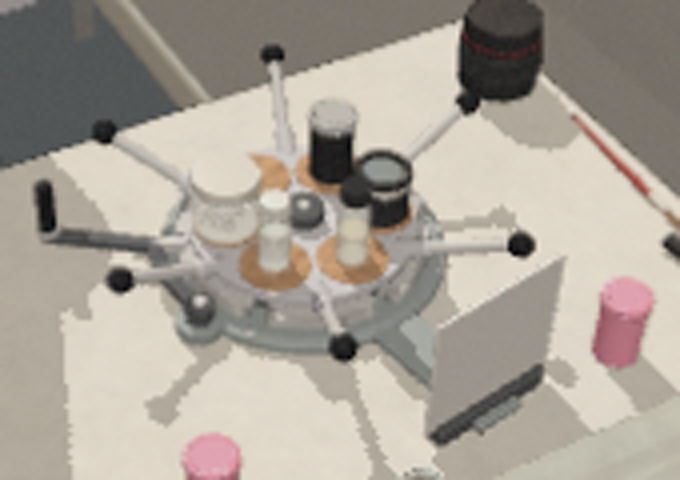

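```bash
cat >> h.py <<'E'
from scipy.optimize import least_squares
def B(q,p):  # base frame -> world
    c,s=np.cos(q[2]),np.sin(q[2]); p=np.atleast_2d(p); return np.c_[q[0]+c*p[:,0]-s*p[:,1],q[1]+s*p[:,0]+c*p[:,1],p[:,2]]
E
python3 - <<'E'
from h import *
from scipy.optimize import least_squares
balls=[(162,155),(400,112),(557,293),(475,525),(228,573),(70,382)]
b=np.array(balls)/5+[212,145]-.4
sb=np.array([(520,243),(342,346),(120,279),(104,131),(273,54),(468,102)])/4+[265,140]-.375
W=np.array([unproj("top",p,.06) for p in b]);print(W.round(3))
ang=lambda k:np.radians(60*k)
# photo dir roughly world +x: balls[0] (upper left) is at base +60, next clockwise 0,-60,-120,...
P=np.array([[.15*np.cos(ang(1-i)),.15*np.sin(ang(1-i)),.06] for i in range(6)])
ft=lambda q:(proj("top",B(q,P))-b).ravel(); fs=lambda q:(proj("side",B(q,P))-sb).ravel()
for f in (ft,fs,lambda q:np.r_[ft(q),fs(q)]):
    r=least_squares(f,[W[:,0].mean(),W[:,1].mean(),-.4]);print(r.x.round(4),np.degrees(r.x[2]),np.sqrt(r.cost*2/len(r.fun)))
q=r.x
print("peg top meas",unproj("top",np.array([574,466])/5+[212,145]-.4,.064), "model",B(q,[-.020,-.175,.064]),"pivot",B(q,[.066,-.079,.02]))
for n,p,z in(("jar",(397,362),.0795),("loupe",(237,310),.0715),("can",(247,388),.0865)): 
    w=unproj("top",np.array(p)/5+[212,145]-.4,z);d=w[:2]-q[:2];print(n,w,np.hypot(*d),np.degrees(np.arctan2(d[1],d[0])-q[2]))
print("photo",B(q,[.045,.026,.0335]))
for a in range(-120,100,30): w=B(q,[.128*np.cos(np.radians(a)),.128*np.sin(np.radians(a)),.06])[0];print(a,w,np.hypot(*w[:2]))
E
```

```text
[[0.676 0.287 0.06 ]
 [0.702 0.14  0.06 ]
 [0.586 0.044 0.06 ]
 [0.445 0.096 0.06 ]
 [0.419 0.244 0.06 ]
 [0.535 0.34  0.06 ]]
[ 0.5607  0.1919 -0.3544] -20.305926120829117 0.10838446942507877
[ 0.5583  0.1938 -0.3578] -20.498941361964366 0.11828057192032214
[ 0.5599  0.1926 -0.3559] -20.394042787458424 0.33548808613166
peg top meas [0.47950334 0.03608172 0.064     ] model [[0.48012157 0.03556933 0.064     ]] pivot [[0.5941845  0.09558307 0.02      ]]
jar [0.54208933 0.14151019 0.0795    ] 0.0541180753950813 -88.76563398753379
loupe [0.57631451 0.23846803 0.0715    ] 0.048704451196242934 90.63719576722183
can [0.52695197 0.230113   0.0865    ] 0.04987264453606754 151.66802680514655
photo [[0.61109065 0.20131945 0.0335    ]]
-120 [0.46123378 0.11103001 0.06      ] 0.47440937784341725
-90 [0.51524624 0.0726538  0.06      ] 0.5203434066605408
-60 [0.58121051 0.06642526 0.06      ] 0.5849939913336734
-30 [0.64145151 0.09401332 0.06      ] 0.6483043618793514
0 [0.67982772 0.14802578 0.06      ] 0.695756682215947
30 [0.68605626 0.21399005 0.06      ] 0.7186549474637428
60 [0.6584682  0.27423106 0.06      ] 0.7132902913183798
90 [0.60445573 0.31260726 0.06      ] 0.6805071907186143
```

The jar is the wide white lid at top-crop (397,362). It sits at base −90°, so it needs +120°. The loupe is at (237,310), the film can at (247,388) and the vials at (300,250) and (382,283). The two pink cans are the look-alikes and I'll leave them alone. The fit residuals are about 0.1 px per camera, and the measured peg is within 1 mm of the model. I'll approach the peg first.

Emit:
step_arm --pt "0 3.2 5.6 0 0 0 -0.11" --pt "0 6.4 11.2 0 0 0 -0.22" --pt "0 9 15 0 0 0 -0.33" --pt "0 11 18.7 0 0 0 -0.44" --pt "0 13 22.4 0 0 0 -0.55"

```text
time: 0.62
tool_pos: [0.2476, -0.3253, 0.2009]
tool_rot: [-3.141, 0.0, -0.275]
contact_force: [0.8, 0.4, 0.7]
opening: 0.0632
grip_force: 0.0
```

Emit:
step_arm --pt "0 2 3.5 0 0 0 -0.11" --pt "0 4 7 0 0 0 -0.22" --pt "0 6 10.5 0 0 0 -0.33" --pt "0 8 14 0 0 0 -0.44" --pt "0 10 17.5 0 0 0 -0.55"

```text
time: 1.03
tool_pos: [0.3335, -0.1764, 0.2012]
tool_rot: [3.142, -0.0, -0.773]
contact_force: [0.4, -0.4, 0.7]
opening: 0.0295
grip_force: 0.0
```

Emit:
step_arm --pt "0 0 0 0 0 0 0" --pt "0 0 0 0 0 0 0" --pt "0 0 0 0 0 0 0"

```text
time: 1.28
tool_pos: [0.333, -0.1782, 0.201]
tool_rot: [3.141, -0.0, -0.766]
contact_force: [-0.3, -0.4, 0.1]
opening: 0.01
grip_force: 0.0
```

Emit:
step_arm --pt "0 2 4 0 0 0 -0.096" --pt "0 4 8 0 0 0 -0.096" --pt "0 6 11.7 0 0 0 -0.096" --pt "0 8 15 0 0 0 -0.096" --pt "0 10 18 0 0 0 -0.096"

```text
time: 1.7
tool_pos: [0.4322, 0.0001, 0.2011]
tool_rot: [3.141, -0.0, -0.866]
contact_force: [0.8, -0.7, 0.1]
opening: 0.0003
grip_force: 0.0
```

Emit:
step_arm --pt "0 2 3 0 0 0 0" --pt "0 3 5 0 0 0 0" --pt "0 3 5 0 0 0 0" --pt "0 3 5 0 0 0 0"

```text
time: 2.03
tool_pos: [0.4619, 0.0492, 0.2005]
tool_rot: [3.14, 0.0, -0.863]
contact_force: [-0.1, 1.0, 0.3]
opening: 0.0005
grip_force: 0.0
```

Emit:
step_arm --pt "0 0 0.7 -3 0 0 0" --pt "0 0 0.7 -6.5 0 0 0" --pt "0 0 0.7 -10 0 0 0" --pt "0 0 0.7 -12 0 0 0" --pt "0 0 0.7 -12 0 0 0"

```text
time: 2.45
tool_pos: [0.4582, 0.0548, 0.0774]
tool_rot: [3.135, 0.006, -0.867]
contact_force: [-0.6, -0.0, -0.1]
opening: 0.0004
grip_force: 0.0
```

```bash
python3 - <<'E'
from h import *
a=snap("side","s2.png",(245,100,405,220),4)
E
```

```text
(no output)
```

View pics/s2.png

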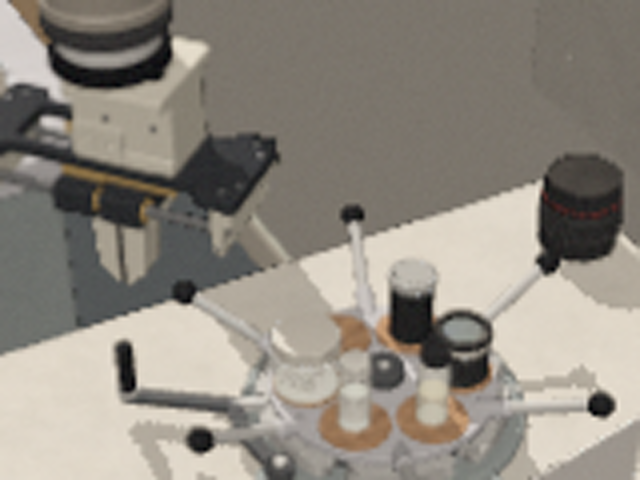

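```bash
python3 - <<'E'
from h import *
o=observe();t=o["tool_pos"];print(t)
e=np.array([.647,.762,0])*.095; x=np.array([.762,-.647,0])*.037
for P in (t,t+e+[0,0,.066],t+e+x+[0,0,.066],t+e-x+[0,0,.066]): print(((proj("side",P)[0]-[245,100])*4).round())
E
```

```text
[0.46002171 0.05499266 0.07975784]
[134. 300.]
[267. 240.]
[253. 276.]
[281. 207.]
```

The picture shows the closed fingertips at crop (127,283), just behind the peg (125,365), with nothing in the way. Next I'll descend beside the peg.

Emit:
step_arm --pt "0 0.1 0 -1.5 0 0 0" --pt "0 0.1 0 -3 0 0 0" --pt "0 0.1 0 -4.2 0 0 0" --pt "0 0.1 0 -4.2 0 0 0" --pt "0 0.1 0 -4.2 0 0 0"

```text
time: 2.92
tool_pos: [0.4635, 0.0559, 0.0404]
tool_rot: [-3.141, -0.001, -0.865]
contact_force: [0.0, -0.0, 0.5]
opening: 0.0004
grip_force: 0.0
```

```bash
python3 - <<'E'
from h import *
snap("side","s3.png",(245,120,365,220),5)
o=observe();t=o["tool_pos"];print(t,(proj("side",t)[0]-[245,120])*5)
E
```

```text
[0.46388266 0.05607157 0.04068147] [177.50152481 332.82140658]
```

View pics/s3.png

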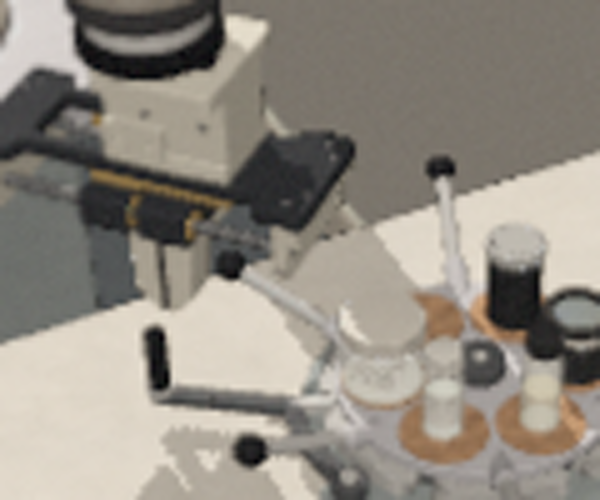

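Emit:
step_arm --pt "0 0.4 -0.5 0 0 0 0" --pt "0 0.8 -0.95 0 0 0 0" --pt "0 1.3 -1.5 0 0 0 0" --pt "0 1.8 -2.1 0 0 0 0" --pt "0 2.3 -2.7 0 0 0 0"

```text
time: 3.38
tool_pos: [0.4866, 0.029, 0.0393]
tool_rot: [-3.141, -0.001, -0.865]
contact_force: [0.0, -0.4, 0.1]
opening: 0.0006
grip_force: 0.0
```

Emit:
step_arm --pt "0 0.5 -0.6 0 0 0 0" --pt "0 1.0 -1.2 0 0 0 0" --pt "0 1.5 -1.75 0 0 0 0" --pt "0 2.1 -2.4 0 0 0 0" --pt "0 2.1 -2.4 0 0 0 0"

```text
time: 3.8
tool_pos: [0.5082, 0.0045, 0.0391]
tool_rot: [-3.141, -0.001, -0.865]
contact_force: [0.5, -0.4, 0.2]
opening: 0.0005
grip_force: 0.0
```

```bash
python3 - <<'E'
from h import *
snap("side","s4.png",(245,120,365,220),5)
q=[.5599,.1926,-.3559]
for f in (0,.3,.45,.6):
    a=np.arctan2(-.096,-.086)+f
    w=B(q,[.066+.129*np.cos(a),-.079+.129*np.sin(a),.064])[0];print(f,w,((proj("side",w)[0]-[245,120])*5).round())
E
```

```text
0 [0.48007785 0.03548299 0.064     ] [151. 329.]
0.3 [0.50292883 0.00442943 0.064     ] [113. 372.]
0.45 [ 0.51757162 -0.00819236  0.064     ] [101. 397.]
0.6 [ 0.53393616 -0.01848424  0.064     ] [ 94. 422.]
```

View pics/s4.png

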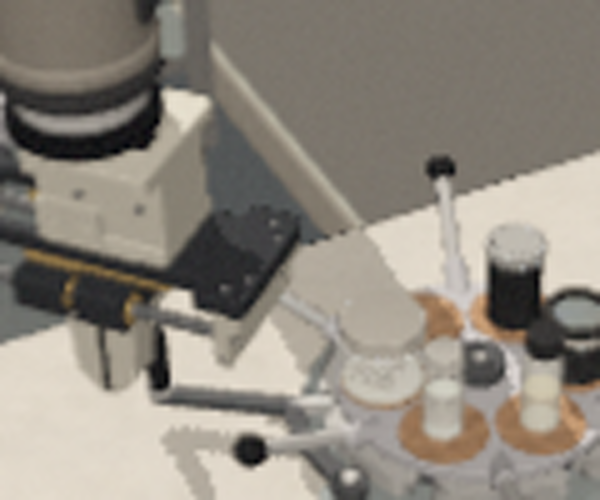

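The latch did not move. The peg is still at crop (155,330–390) and the fingers, with their tip at about (110,390), appear to have passed over it. The visible tip sits higher than the TCP should. I'll check that against the projection.

```bash
python3 - <<'E'
from h import *
o=observe();t=np.array(o["tool_pos"]);print(t,o["tool_rot"],o["opening"],o["qpos"])
x=np.array([np.cos(-.865),np.sin(-.865),0]);y=np.array([x[1],-x[0],0])
for dz in(0,.01,.02,.03):
    print(dz,[tuple(((proj("side",t+[0,0,dz]+a*.019*y+b*.0095*x)[0]-[245,120])*5).round().astype(int)) for a in(1,-1) for b in(1,-1)])
for n,p in(("body end",t-.095*y+[0,0,.066]),):
  for b in (1,-1): print(n,(proj("side",p+b*.037*x)[0]-[245,120])*5)
im=cv2.imread("pics/s4.png")[::5,::5]
for r in range(60,84): print(r,' '.join('%3d'%v for v in im[r,8:36].mean(1)))
E
```

```text
[0.50728089 0.00515419 0.0389637 ] [-3.14150072e+00 -1.94821348e-04 -8.65354141e-01] 0.00032259615653400004 [-1.40972901e-01  5.04300615e-01  1.77898345e+00 -7.96398046e-05
  8.58101772e-01  2.29522963e+00]
0 [(np.int64(82), np.int64(414)), (np.int64(99), np.int64(391)), (np.int64(145), np.int64(432)), (np.int64(162), np.int64(409))]
0.01 [(np.int64(80), np.int64(400)), (np.int64(97), np.int64(378)), (np.int64(144), np.int64(418)), (np.int64(160), np.int64(396))]
0.02 [(np.int64(78), np.int64(386)), (np.int64(95), np.int64(364)), (np.int64(142), np.int64(405)), (np.int64(158), np.int64(382))]
0.03 [(np.int64(76), np.int64(372)), (np.int64(93), np.int64(350)), (np.int64(140), np.int64(390)), (np.int64(157), np.int64(368))]
body end [247.03727738 410.98365363]
body end [308.59260319 318.61797991]
60  38  38  40  38  52  77  73  46  38  43  42  43  45  49  48  48  40  57  86  93  69  38  69 107 152 200 214 212
61  33  33  38  37  43  62  56  37  38  42  38  42  44  43  47  45  34  87 117 101  84  70  89 108 168 206 212 218
62  74  64  53  43  34  40  61  62  43  38  42  41  41  39  40  
[... 1765 characters left out ...]
23 126 172
78 216 215 216 215 216 215 213 213 213 213 214 209 192 150 139 158 174 190 206 213 218 197 136  83  69 103 131 122
79 213 215 215 215 215 213 211 211 210 211 212 212 209 204 199 195 202 211 212 212 215 206 162 134 134 137 113  93
80 212 213 214 214 214 212 211 211 210 210 211 211 212 213 212 211 210 210 210 212 214 214 179 135 107  87  71  64
81 212 212 213 214 215 213 213 211 210 209 211 212 212 213 212 211 211 210 211 213 216 216 204 181 160 153 140 124
82 212 212 213 214 215 215 214 213 212 212 213 213 213 212 212 212 210 211 211 213 215 214 213 214 214 217 208 198
83 211 212 214 215 215 215 214 214 214 215 214 214 213 212 212 212 211 210 210 212 213 213 213 212 212 213 212 213
```

```bash
python3 - <<'E'
from h import *
im=read_camera("top")[:,:,::-1]; x0,y0,k=260,170,5
c=cv2.resize(im[y0:290,x0:400],None,fx=k,fy=k,interpolation=cv2.INTER_CUBIC)
t=np.array(observe()["tool_pos"]);x=np.array([np.cos(-.865),np.sin(-.865),0]);y=np.array([x[1],-x[0],0])
for z,col in((.066,(0,255,0)),(.12,(0,0,255))):
    P=[t+[0,0,z]+a*.095*y+b*.0375*x for a,b in((1,1),(1,-1),(-1,-1),(-1,1))]
    cv2.polylines(c,[((proj("top",np.array(P))-[x0,y0])*k).astype(np.int32)],True,col,1)
cv2.imwrite("pics/t2.png",c)
s=np.array([108,391])/5+[245,120]
for z in(.039,.05,.06,.065):print(z,unproj("side",s,z))
print(t+.0095*x)
E
```

```text
0.039 [0.48869209 0.00457084 0.039     ]
0.05 [0.50037565 0.0011378  0.05      ]
0.06 [ 0.51099707 -0.00198315  0.06      ]
0.065 [ 0.51630778 -0.00354363  0.065     ]
[ 0.51287288 -0.00163387  0.03889721]
```

View pics/t2.png

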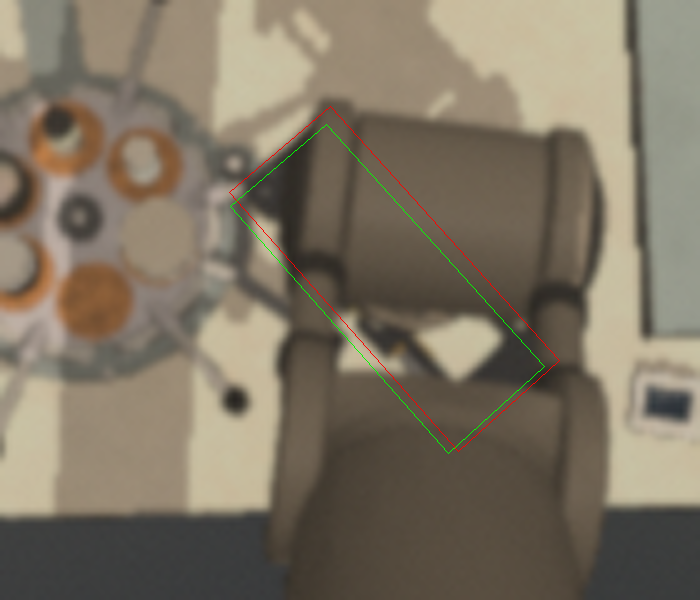

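The body outline agrees in xy (top view), so only the height is off: the real tip is about 24 mm above the reported TCP. I'll go back the same way, raised, and come down further with TCP z at about 0.016.

Emit:
step_arm --pt "0 0 0 2 0 0 0" --pt "0 -2 2.3 2 0 0 0" --pt "0 -4.5 5.2 2 0 0 0" --pt "0 -4.5 5.2 1 0 0 0" --pt "0 -4.5 5.2 0 0 0 0"

```text
time: 4.32
tool_pos: [0.4604, 0.0595, 0.0394]
tool_rot: [-3.141, -0.0, -0.862]
contact_force: [0.2, -0.5, -0.3]
opening: -0.0
grip_force: 0.0
```

Emit:
step_arm --pt "0 0 0 -0.7 0 0 0" --pt "0 0 0 -1.4 0 0 0" --pt "0 0 0 -2.1 0 0 0" --pt "0 0 0 -2.3 0 0 0" --pt "0 0 0 -2.3 0 0 0"

```text
time: 4.73
tool_pos: [0.4613, 0.0576, 0.0154]
tool_rot: [3.14, 0.001, -0.865]
contact_force: [0.1, 0.2, 0.7]
opening: 0.0004
grip_force: 0.0
```

Emit:
step_arm --pt "0 0.4 -0.5 0 0 0 0" --pt "0 0.8 -1.0 0 0 0 0" --pt "0 1.2 -1.5 0 0 0 0" --pt "0 1.6 -2.0 0 0 0 0" --pt "0 2.0 -2.5 0 0 0 0"

```text
time: 5.15
tool_pos: [0.4823, 0.0321, 0.0162]
tool_rot: [-3.141, -0.0, -0.865]
contact_force: [-0.4, 0.5, 0.8]
opening: 0.0004
grip_force: 0.3
```

```bash
cat > strip.py <<'E'
from h import *
im=read_camera("side").mean(2)
b=[int(v) for v in __import__("sys").argv[1:]]
print("cols",b[0],b[2])
for r in range(b[1],b[3]): print(r,' '.join('%3d'%v for v in im[r,b[0]:b[2]]))
E
python3 strip.py 258 184 284 204
```

```text
cols 258 284
184 154 169 196 206 207 210 210 211 188 162 156 155 155 123  68 141 151 148 141 144 143 127 120 121 183 207
185 205 206 210 212 212 211 211 211 191 164 157 156 155 130  70 137 154 155 154 155 145 125 120 118 185 208
186 212 213 213 212 212 213 212 212 196 166 156 155 157 140  80 122 151 155 154 155 145 129 118 120 187 210
187 214 214 213 213 212 213 215 215 208 175 155 155 154 146  82 106 147 155 154 154 149 128 120 121 188 210
188 214 213 213 212 212 213 213 214 213 186 160 155 156 151  93 100 145 156 155 157 148 127 121 120 188 208
189 214 214 212 212 212 211 211 211 213 193 165 152 127 116  75  88 145 155 155 156 148 129 120 138 199 211
190 215 215 214 212 210 211 210 211 211 197 155  98  62  56  41  77 145 155 154 157 150 128 140 195 210 212
191 214 215 213 212 211 212 211 210 211 210 163  80  31  27  26  62 143 156 157 155 154 129 177 208 212 212
192 212 212 212 212 214 212 212 212 212 213 171  87  25  25  27  41 141 156 156 157 157 165 202 211 212 212
193 211 211 212 213 212 214 214 212 212 214 176  96  25  18  21  30 136 154 157 156 177 200 210 211 211 211
194 211
[... 372 characters left out ...]
  31  23  29 190 211 211 212 210 209 210 211 212 214
198 213 212 212 212 213 212 211 209 211 210 211 153  63  26  25  23 182 208 213 212 212 211 212 210 211 212
199 212 211 210 211 211 212 211 211 212 210 208 159  70  21  26  22 160 206 213 213 213 212 213 210 213 212
200 212 211 210 211 210 212 212 211 212 212 210 166  80  24  23  25 135 200 212 212 211 212 212 212 212 212
201 213 213 211 211 211 212 211 212 213 212 210 187 108  27  26  21 126 159 155 142 138 141 135 133 139 142
202 215 213 214 213 213 213 213 213 212 211 208 201 139  50  18  61 138 123 110  90  78  79  76  75  77  91
203 215 214 214 214 214 213 213 212 212 212 210 192 176 142 129 142 127  97  87  80  81  81  82  81  82  82
```

Contact made: the peg is now in front of the finger and has moved to about pixel (271,190), which is roughly 0.15 rad. I'll keep pushing.

Emit:
step_arm --pt "0 0.5 -0.6 0 0 0 0" --pt "0 1.0 -1.2 0 0 0 0" --pt "0 1.6 -1.8 0 0 0 0" --pt "0 2.2 -2.4 0 0 0 0" --pt "0 2.7 -2.9 0 0 0 0"

```text
time: 5.62
tool_pos: [0.5097, 0.003, 0.0161]
tool_rot: [-3.141, -0.0, -0.865]
contact_force: [-0.3, 0.5, -0.1]
opening: 0.0004
grip_force: 0.3
```

Emit:
step_arm --pt "0 0 0 0 0 0 0" --pt "0 0 0 0 0 0 0" --pt "0 0 0 0 0 0 0"

```text
time: 5.87
tool_pos: [0.5085, 0.0039, 0.016]
tool_rot: [3.141, 0.0, -0.865]
contact_force: [0.1, -0.1, 0.3]
opening: 0.0004
grip_force: 0.0
```

```bash
python3 strip.py 256 194 276 206
```

```text
cols 256 276
194 213 212 213 212 178 157 156 156 156 103  91 142 154 149 148 151 134 122 122 122
195 214 213 213 213 186 161 158 156 157 111  76 143 156 157 158 157 134 122 120 122
196 214 212 212 213 195 165 156 155 157 117  59 140 157 156 156 156 135 122 121 123
197 216 216 214 213 192 164 156 158 155 129  70 140 157 155 157 156 137 124 121 119
198 216 215 214 213 210 176 157 155 157 134  73 119 153 156 157 156 136 121 121 139
199 215 213 213 212 212 188 162 155 140 119  65 116 152 157 156 156 142 128 122 178
200 215 214 214 211 211 194 167 129  81  58  39  94 146 157 156 157 143 124 158 202
201 215 214 215 212 212 209 180 107  38  28  24  86 144 156 156 157 141 144 196 212
202 215 215 215 215 214 214 172  86  28  30  24  58 143 156 157 155 144 196 212 212
203 215 215 216 215 215 215 190 111  28  24  26  49 141 156 156 175 201 210 214 213
204 214 215 215 215 216 216 212 142  24  23  24  30 140 158 177 203 211 213 213 213
205 212 214 215 214 214 213 213 144  28  27  25  22 166 200 207 210 213 212 212 213
```

The latch is out: peg top at (265,200), about 0.46 rad. Next I'll back off, lift clear and go over to the gap behind the −180° spoke.

Emit:
step_arm --pt "0 -0.8 0.9 0 0 0 0" --pt "0 -0.8 0.9 3 0 0 0" --pt "0 -0.8 0.9 6.5 0 0 0" --pt "0 -0.8 0.9 10 0 0 0" --pt "0 -1.5 4 11 0 0 0"

```text
time: 6.33
tool_pos: [0.4968, 0.0415, 0.1309]
tool_rot: [-3.136, -0.007, -0.868]
contact_force: [0.9, -0.7, 0.6]
opening: 0.0004
grip_force: 0.0
```

Emit:
step_arm --pt "0 -0.4 4 0 0 0 0.03" --pt "0 -0.8 8 0 0 0 0.07" --pt "0 -1.2 12 0 0 0 0.07" --pt "0 -1.6 16 0 0 0 0.07" --pt "0 -2 20 0 0 0 0.07"

```text
time: 6.75
tool_pos: [0.4719, 0.2462, 0.1261]
tool_rot: [3.141, 0.0, -0.794]
contact_force: [0.8, 0.6, 0.7]
opening: 0.0004
grip_force: 0.0
```

Emit:
step_arm --pt "0 0 0 0 0 0 0" --pt "0 0 0 0 0 0 0"

```text
time: 6.92
tool_pos: [0.4719, 0.2461, 0.1258]
tool_rot: [3.141, 0.0, -0.789]
contact_force: [-0.3, -0.4, -0.4]
opening: 0.0006
grip_force: 0.0
```

Emit:
step_arm --pt "0 -0.2 3.8 0 0 0 0" --pt "0 -0.2 3.8 -3 0 0 0" --pt "0 -0.2 3.8 -5 0 0 0" --pt "0 -0.2 3.8 -6.5 0 0 0" --pt "0 -0.2 3.8 -6.5 0 0 0"

```text
time: 7.33
tool_pos: [0.4692, 0.2797, 0.058]
tool_rot: [3.135, 0.002, -0.795]
contact_force: [-0.5, 0.3, 0.5]
opening: 0.0004
grip_force: 0.0
```

Emit:
step_arm --pt "0 0 0 -1.3 0 0 0" --pt "0 0 0 -2.6 0 0 0" --pt "0 0 0 -3.9 0 0 0" --pt "0 0 0 -5.2 0 0 0" --pt "0 0 0 -5.2 0 0 0"

```text
time: 7.75
tool_pos: [0.4707, 0.2803, 0.0079]
tool_rot: [3.138, 0.001, -0.796]
contact_force: [-0.3, -0.4, -0.3]
opening: 0.0007
grip_force: 0.0
```

```bash
python3 - <<'E'
from h import *
snap("side","s5.png",(300,110,420,210),5)
o=observe();print(o["tool_pos"],o["contact_force"],(proj("side",np.array(o["tool_pos"])+[0,0,.024])[0]-[300,110])*5)
C=np.array([.560,.1926])
for a in range(-205,-59,5):
    w=np.radians(a-20.4);print(a,(C+.128*np.array([np.cos(w),np.sin(w)])).round(4),round(w+np.pi,3))
E
```

```text
[0.47129771 0.28070534 0.00901844] [ 0.71418808 -0.39953638  0.93856312] [257.68105602 284.01971037]
-205 [0.4701 0.2837] -0.792
-200 [0.4625 0.2756] -0.705
-195 [0.4557 0.2667] -0.618
-190 [0.4496 0.2574] -0.531
-185 [0.4444 0.2475] -0.443
-180 [0.44   0.2372] -0.356
-175 [0.4366 0.2266] -0.269
-170 [0.4341 0.2157] -0.182
-165 [0.4326 0.2046] -0.094
-160 [0.432  0.1935] -0.007
-155 [0.4324 0.1823] 0.08
-150 [0.4338 0.1713] 0.168
-145 [0.4361 0.1603] 0.255
-140 [0.4394 0.1497] 0.342
-135 [0.4436 0.1393] 0.429
-130 [0.4487 0.1294] 0.517
-125 [0.4546 0.1199] 0.604
-120 [0.4614 0.111 ] 0.691
-115 [0.4689 0.1027] 0.778
-110 [0.477  0.0951] 0.866
-105 [0.4859 0.0883] 0.953
-100 [0.4952 0.0822] 1.04
-95 [0.5051 0.077 ] 1.127
-90 [0.5154 0.0726] 1.215
-85 [0.526  0.0692] 1.302
-80 [0.5369 0.0667] 1.389
-75 [0.548  0.0652] 1.477
-70 [0.5591 0.0646] 1.564
-65 [0.5703 0.065 ] 1.651
-60 [0.5813 0.0664] 1.738
```

View pics/s5.png

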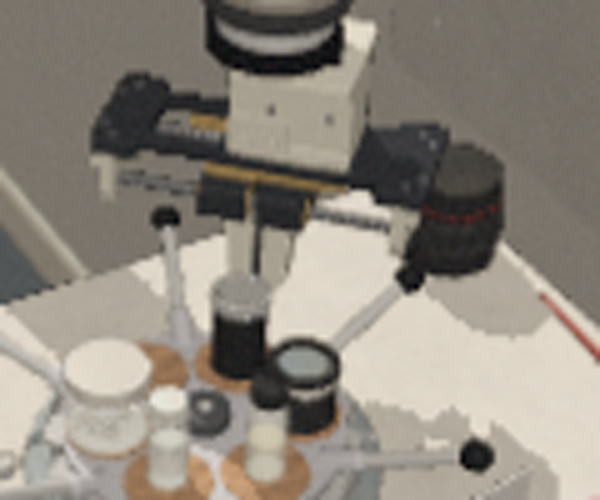

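The picture shows the closed fingertips at crop (268,285), standing in the gap behind the film can, clear of everything. The tip projection with the 24 mm offset matches. I'll start the sweep slowly.

Emit:
step_arm --pt "0 -0.5 -0.2 0 0 0 0.05" --pt "0 -0.85 -0.54 0 0 0 0.088" --pt "0 -1.1 -0.9 0 0 0 0.12" --pt "0 -1.3 -1.2 0 0 0 0.15" --pt "0 -1.53 -1.43 0 0 0 0.175"

```text
time: 8.22
tool_pos: [0.4572, 0.2671, 0.0108]
tool_rot: [-3.14, -0.001, -0.619]
contact_force: [-0.2, 0.4, -0.2]
opening: 0.0004
grip_force: 0.0
```

Emit:
step_arm --pt "0 -0.25 -0.37 0 0 0 0.035" --pt "0 -0.55 -0.85 0 0 0 0.08" --pt "0 -0.83 -1.32 0 0 0 0.122" --pt "0 -1.13 -1.92 0 0 0 0.175" --pt "0 -1.43 -2.5 0 0 0 0.227"

```text
time: 8.63
tool_pos: [0.4432, 0.2424, 0.0108]
tool_rot: [-3.139, -0.002, -0.39]
contact_force: [0.8, 2.1, 0.2]
opening: 0.0003
grip_force: 0.7
```

Emit:
step_arm --pt "0 -0.4 -0.9 -0.1 0 0 0.07" --pt "0 -0.65 -1.76 -0.2 0 0 0.14" --pt "0 -0.84 -2.63 -0.2 0 0 0.21" --pt "0 -0.97 -3.52 -0.2 0 0 0.28" --pt "0 -1.04 -4.4 -0.2 0 0 0.35"

```text
time: 9.05
tool_pos: [0.433, 0.1983, 0.0089]
tool_rot: [-3.14, -0.003, -0.039]
contact_force: [0.0, 1.8, 1.7]
opening: 0.0001
grip_force: 0.9
```

Emit:
step_arm --pt "0 0 -0.9 0 0 0 0.07" --pt "0 0 -1.79 0 0 0 0.14" --pt "0 0.12 -2.67 0 0 0 0.21" --pt "0 0.3 -3.55 0 0 0 0.28" --pt "0 0.55 -4.41 0 0 0 0.35"

```text
time: 9.47
tool_pos: [0.4386, 0.154, 0.0089]
tool_rot: [3.141, -0.004, 0.31]
contact_force: [-0.0, 2.0, 0.5]
opening: 0.0003
grip_force: 0.9
```

```bash
python3 - <<'E'
from h import *
snap("side","s6.png",(265,130,425,250),4)
E
```

```text
(no output)
```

View pics/s6.png

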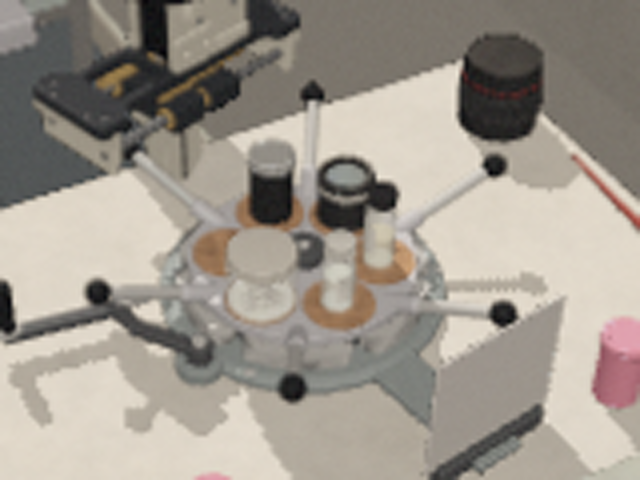

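The table is turning and everything stands upright: jar lid at crop (262,245), latch out with the peg at (5,305). No more picture views are needed; from here I'll measure the table angle by code from the ball positions.

```bash
cat > ang.py <<'E'
from h import *
im=cv2.GaussianBlur(read_camera("side"),(3,3),0).mean(2)
q=[.5583,.1938,-.3578]  # side-camera fit
th=np.arange(-5,65,.25); S=[]
for t in th:
    a=np.radians(60*np.arange(6)+t); uv=proj("side",B(q,np.c_[.15*np.cos(a),.15*np.sin(a),0*a+.06]))
    v=cv2.remap(im.astype(np.float32),uv[:,:1].astype(np.float32),uv[:,1:].astype(np.float32),1)[:,0]
    S.append(np.r_[np.minimum(v,120)])
S=np.array(S); m=S.mean(1); i=np.argsort(m)[:4]; print("angle mod 60:",th[i],m[i].round(),S[i[0]].round())
o=observe();d=np.array(o["tool_pos"])[:2]-[.56,.1926];print(o["tool_pos"],o["tool_rot"][2],"finger base deg",np.degrees(np.arctan2(d[1],d[0]))+20.4,"r",np.hypot(*d),o["time"])
E
python3 ang.py
```

```text
angle mod 60: [48.75 48.5  49.   49.25] [42. 42. 42. 42.] [35. 35. 36. 71. 42. 31.]
[0.43852887 0.15348699 0.00857605] 0.30651598434091465 finger base deg -141.75173877182243 r 0.12761294631035178 9.5667
```

Emit:
step_arm --pt "0 0.27 -0.82 0 0 0 0.07" --pt "0 0.63 -1.64 0 0 0 0.14" --pt "0 1.04 -2.43 0 0 0 0.21" --pt "0 1.51 -3.19 0 0 0 0.28" --pt "0 2.03 -3.92 0 0 0 0.35"

```text
time: 9.98
tool_pos: [0.4578, 0.1153, 0.008]
tool_rot: [3.141, -0.001, 0.658]
contact_force: [-0.3, 2.2, 0.2]
opening: 0.0002
grip_force: 0.8
```

Emit:
step_arm --pt "0 0.57 -0.69 0 0 0 0.07" --pt "0 1.18 -1.34 0 0 0 0.14" --pt "0 1.84 -1.94 0 0 0 0.21" --pt "0 2.54 -2.49 0 0 0 0.28" --pt "0 3.28 -3.0 0 0 0 0.35"

```text
time: 10.4
tool_pos: [0.4904, 0.0853, 0.008]
tool_rot: [3.141, -0.0, 1.008]
contact_force: [-1.3, 1.5, 1.0]
opening: 0.0005
grip_force: 0.8
```

```bash
python3 ang.py
```

```text
angle mod 60: [26.75 26.5  27.   27.25] [54. 54. 54. 54.] [ 52.  34.  40.  42. 120.  33.]
[0.49234772 0.08445924 0.00811635] 1.011823140481649 finger base deg -101.6298744200802 r 0.1275588305062175 10.45
```

Emit:
step_arm --pt "0 0.77 -0.45 0 0 0 0.07" --pt "0 1.57 -0.85 0 0 0 0.14" --pt "0 2.4 -1.19 0 0 0 0.21" --pt "0 3.25 -1.47 0 0 0 0.28" --pt "0 3.65 -1.58 0 0 0 0.315"

```text
time: 10.87
tool_pos: [0.5274, 0.0694, 0.0078]
tool_rot: [3.141, -0.0, 1.322]
contact_force: [-0.7, -0.0, -0.2]
opening: 0.0001
grip_force: 0.7
```

```bash
python3 ang.py
```

```text
angle mod 60: [47.25 47.5  47.   46.75] [49. 49. 50. 50.] [ 40.  43.  35.  22. 120.  35.]
[0.52788293 0.06930022 0.00777219] 1.3225286446883049 finger base deg -84.19995087495687 r 0.12741405607817255 10.9167
```

Emit:
step_arm --pt "0 0.47 -0.11 0 0 0 0.038" --pt "0 0.91 -0.2 0 0 0 0.073" --pt "0 1.35 -0.27 0 0 0 0.108" --pt "0 1.9 -0.34 0 0 0 0.152" --pt "0 2.41 -0.39 0 0 0 0.192"

```text
time: 11.33
tool_pos: [0.5504, 0.0658, 0.0076]
tool_rot: [-3.141, 0.0, 1.513]
contact_force: [-1.5, -0.0, 0.8]
opening: 0.0003
grip_force: 0.7
```

```bash
python3 ang.py
```

```text
angle mod 60: [-4.75 55.25 55.5  -4.5 ] [38. 38. 39. 39.] [34. 33. 34. 38. 22. 66.]
[0.55161029 0.06566565 0.00767433] 1.5148522265796442 finger base deg -73.38145780631604 r 0.12721130351247517 11.3833
```

Emit:
step_arm --pt "0 0.3 0 0 0 0 0.025" --pt "0 0.6 0 0 0 0 0.05" --pt "0 0.85 0 0 0 0 0.07" --pt "0 0.85 0 0 0 0 0.07" --pt "0 0.85 0 0 0 0 0.07"

```text
time: 11.8
tool_pos: [0.5596, 0.0656, 0.0071]
tool_rot: [3.141, -0.0, 1.584]
contact_force: [-0.9, 0.2, -0.3]
opening: 0.0005
grip_force: 0.0
```

```bash
python3 ang.py
```

```text
angle mod 60: [-0.25 59.75 60.    0.  ] [48. 48. 48. 48.] [ 32.  31.  34.  35. 120.  33.]
[0.55951991 0.0656305  0.00709801] 1.5837437182055012 finger base deg -69.81664205296158 r 0.12697040588648678 11.85
```

The table is at 119.75°. I'll back off, lift and go round to the outer side of the peg.

Emit:
step_arm --pt "0 -0.8 0 0 0 0 0" --pt "0 -1.5 0 0 0 0 0" --pt "0 -1.5 0 3 0 0 0" --pt "0 -1.5 0 6.5 0 0 0" --pt "0 -1.5 0 10 0 0 0"

```text
time: 12.27
tool_pos: [0.5426, 0.0656, 0.1075]
tool_rot: [-3.139, -0.0, 1.584]
contact_force: [1.3, -0.5, 0.7]
opening: 0.0004
grip_force: 0.0
```

Emit:
step_arm --pt "0 0 -2 1 0 0 0.12" --pt "0 0 -4.5 1 0 0 0.24" --pt "0 -0.3 -7 1 0 0 0.36" --pt "0 -0.5 -9 1 0 0 0.48" --pt "0 -0.7 -9.6 1 0 0 0.6"

```text
time: 12.68
tool_pos: [0.5364, -0.0329, 0.1171]
tool_rot: [-3.141, 0.001, 2.188]
contact_force: [-0.8, 0.4, -0.3]
opening: 0.0006
grip_force: 0.0
```

Emit:
step_arm --pt "0 0 0 0 0 0 0.1" --pt "0 0 0 0 0 0 0.1" --pt "0 0 0 0 0 0 0.1"

```text
time: 12.93
tool_pos: [0.5368, -0.0303, 0.117]
tool_rot: [-3.142, -0.0, 2.281]
contact_force: [0.1, -0.5, -0.2]
opening: 0.0005
grip_force: 0.0
```

```bash
python3 ang.py; python3 strip.py 254 192 280 210
```

```text
angle mod 60: [-0.25 59.75 60.    0.  ] [35. 35. 35. 35.] [32. 33. 33. 37. 36. 40.]
[ 0.53691485 -0.03016388  0.11700289] 2.2813557932428408 finger base deg -75.5164757338282 r 0.22395685388342376 12.9833
cols 254 280
192 214 214 214 213 213 212 213 213 212 213 213 213 212 211 211 213 212 213 214 214 213 213 212 213 213 213
193 214 213 213 212 212 213 213 213 214 213 214 213 213 212 211 213 214 215 214 215 214 214 214 214 212 211
194 212 212 212 212 211 212 213 213 213 212 212 212 212 212 213 212 214 214 215 215 214 215 214 213 213 212
195 213 213 213 212 213 212 212 213 213 212 212 210 211 210 211 212 212 215 214 214 214 214 213 213 213 213
196 215 214 214 213 212 213 212 213 212 212 211 211 211 212 211 213 213 213 213 214 212 213 213 211 212 211
197 216 216 215 215 215 213 213 213 212 212 213 212 210 212 212 212 212 213 213 213 213 213 212 212 211 210
198 216 215 216 215 213 213 213 212 213 212 211 211 211 211 211 210 212 212 213 214 212 212 212 213 211 211
199 214 215 214 214 212 211 212 212 212 212 194 187 206 212 210 210 210 211 212 214 213 214 213 213 213 214
200 213 214 214 21
[... 361 characters left out ...]
  69 194 211 210 211 212 213 213 212 212 212 211 211
204 212 214 212 214 213 214 215 215 212 140  28  24  25  35 194 210 210 210 211 213 212 213 211 211 212 211
205 211 211 211 213 215 213 214 213 212 142  27  25  27  23 195 211 211 210 211 213 211 211 212 213 213 213
206 211 212 210 212 212 212 213 213 213 150  48  28  25  24 167 205 212 213 212 213 211 212 212 213 212 213
207 215 215 212 212 213 214 213 213 215 169  82  20  28  26 128 200 212 213 214 214 213 212 212 213 213 214
208 215 216 215 215 215 214 214 214 213 169  80  29  25  18 120 200 214 215 215 213 213 213 213 196 181 165
209 214 215 215 215 214 215 214 213 213 188 110  25  25  23 118 201 213 214 215 198 182 163 150 133 122 114
```

Peg is unchanged at (265.5,200) and the table is true. Descending outside the peg.

Emit:
step_arm --pt "0 0 0 -3 0 0 0" --pt "0 0 0 -6 0 0 0" --pt "0 0 0 -8.5 0 0 0" --pt "0 0 0 -9.8 0 0 0" --pt "0 0 0 -9.8 0 0 0"

```text
time: 13.45
tool_pos: [0.535, -0.0296, 0.016]
tool_rot: [-3.138, -0.005, 2.283]
contact_force: [-1.0, 0.3, -0.0]
opening: 0.0006
grip_force: 0.0
```

Emit:
step_arm --pt "0 -0.5 0.6 0 0 0 0" --pt "0 -1.0 1.2 0 0 0 0" --pt "0 -1.6 1.8 0 0 0 0" --pt "0 -2.1 2.4 0 0 0 0" --pt "0 -2.6 3.0 0 0 0 0"

```text
time: 13.87
tool_pos: [0.5112, 0.0003, 0.02]
tool_rot: [3.14, 0.001, 2.285]
contact_force: [-0.2, 0.2, -1.0]
opening: 0.0005
grip_force: 0.3
```

Emit:
step_arm --pt "0 -0.5 0.55 0 0 0 0" --pt "0 -1.0 1.1 0 0 0 0" --pt "0 -1.4 1.6 0 0 0 0" --pt "0 -1.7 1.95 0 0 0 0" --pt "0 -1.9 2.15 0 0 0 0"

```text
time: 14.28
tool_pos: [0.4922, 0.0215, 0.0192]
tool_rot: [3.141, 0.0, 2.285]
contact_force: [0.5, 0.3, 0.1]
opening: 0.0007
grip_force: 0.5
```

Emit:
step_arm --pt "0 -0.15 0.2 0 0 0 0" --pt "0 -0.3 0.4 0 0 0 0" --pt "0 -0.3 0.4 0 0 0 0"

```text
time: 14.53
tool_pos: [0.4904, 0.0242, 0.0193]
tool_rot: [3.141, 0.003, 2.285]
contact_force: [1.9, -4.5, -0.8]
opening: 0.0003
grip_force: 2.8
```

Emit:
step_arm --pt "0 -0.1 0.15 0 0 0 0" --pt "0 -0.2 0.25 0 0 0 0" --pt "0 -0.2 0.25 0 0 0 0"

```text
time: 14.78
tool_pos: [0.4903, 0.0247, 0.0195]
tool_rot: [3.14, 0.007, 2.285]
contact_force: [5.6, -14.9, -5.0]
opening: 0.0004
grip_force: 7.8
```

```bash
python3 ang.py
```

```text
angle mod 60: [-0.25 59.75 60.    0.  ] [37. 37. 37. 37.] [35. 34. 33. 37. 45. 35.]
[0.49028601 0.02471653 0.01947538] 2.2852018387988435 finger base deg -92.15077987350838 r 0.18178256329024955 14.8333
```

The latch is at its hard stop (16 N, no further motion). Backing off along the push line, then up.

Emit:
step_arm --pt "0 0.7 -0.8 0 0 0 0" --pt "0 1.5 -1.8 0 0 0 0" --pt "0 1.9 -2.2 0 0 0 0" --pt "0 1.9 -2.2 3 0 0 0" --pt "0 1.9 -2.2 6 0 0 0"

```text
time: 15.25
tool_pos: [0.5051, 0.0052, 0.0781]
tool_rot: [-3.138, -0.004, 2.283]
contact_force: [0.5, 0.5, 0.8]
opening: 0.0004
grip_force: 0.0
```

Emit:
step_arm --pt "0 0 -1 3.5 0 0 0" --pt "0 0 -4 7 0 0 0" --pt "0 0 -8 8 0 0 0" --pt "0 0 -12 8 0 0 0" --pt "0 0 -14 8 0 0 0"

```text
time: 15.67
tool_pos: [0.507, -0.1385, 0.1606]
tool_rot: [3.141, 0.004, 2.283]
contact_force: [0.1, -0.4, -0.3]
opening: 0.0006
grip_force: 0.0
```

```bash
python3 ang.py; python3 - <<'E'
from h import *
q=[.5583,.1938,-.3578]
def pegs(f):
    a=np.arctan2(-.096,-.086)+f; z=np.linspace(.03,.062,8)
    return proj("side",B(q,np.c_[0*z+.066+.129*np.cos(a),0*z-.079+.129*np.sin(a),z]))
im=cv2.GaussianBlur(read_camera("side"),(3,3),0).mean(2).astype(np.float32)
F=np.arange(-.1,.6,.02);s=[cv2.remap(im,*[pegs(f)[:,[k]].astype(np.float32) for k in(0,1)],1).mean() for f in F]
i=np.argsort(s)[:5];print("latch",F[i].round(2),np.array(s)[i].round())
t=read_camera("top")
for n,p in(("photo jar lid",[.6088,.2024,.0795]),):
    u=proj("top",p)[0];print(u,[t[int(u[1])+d,int(u[0])-6:int(u[0])+7].mean(1).round().astype(int).tolist() for d in(-4,0,4)])
E
```

```text
angle mod 60: [-0.25 59.75  0.   60.  ] [36. 36. 36. 36.] [33. 34. 33. 38. 35. 41.]
[ 0.50674346 -0.1407638   0.15972579] 2.280829506374181 finger base deg -78.67659005018808 r 0.3375909998789972 15.7167
latch [ 0.    0.02 -0.02  0.04 -0.04] [34. 41. 46. 64. 79.]
[270.72324193 195.40249727] [[148, 172, 178, 179, 179, 180, 180, 180, 179, 180, 180, 179, 176], [172, 180, 181, 181, 181, 182, 181, 181, 182, 182, 181, 181, 180], [145, 168, 175, 179, 182, 184, 184, 183, 183, 184, 182, 176, 160]]
```

```bash
python3 -c "
from cell import *
print(hand_in())"
```

```text
the job is handed in; nothing more can be done
None
```

The job is handed in: the camera checks showed the pin jar at the photo position, the table at about 120°, the latch fully home (about 0 rad) and the arm clear. No verdict came back.

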